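# Catch a channel nut in the strut and run it up to its stop

### The arm

A 6-joint arm with a two-finger parallel gripper is mounted at the origin on the work surface. World frame = base frame: x ahead of the robot, y to its left, z up, the work surface at z = 0. Lengths are in mm, angles in rad, forces in N, time in s.
With the tool pointing down it reaches from about 250 to 800 mm from the base axis. Payload 3.9 kg.
Tool frame: the origin (TCP) lies midway between the tips of the shut fingers; the grasp point (between the pads) lies 19 mm behind it; z points along the fingers, x is the direction in which the jaws open and shut, and the axes are right-handed (so a half turn about z gives the same grasp; the last joint's range is limited). The gripper opens to 85 mm and grips with 20 to 120 N. Pads are 22 mm wide; open, the fingers measure 114 mm over their backs; the gripper's body (76 mm by 85 mm) begins 54 mm behind the grasp point. The pads swing forward as they close: fully open they stand 13 mm farther back than shut.
Start: joints at [1.331, 0.26, -0.138, 1.173, 0, 1.571], TCP at [124.688, 509.969, 231.304] pointing down, gripper open.
Joint ranges: [-2.78, 2.78], [-0.83, 1.72], [-1.28, 1.37], [-1.9, 2.12], [-1.57, 1.48], [-3.14, 3.14]. Speed limits (rad/s): [2.57, 2.57, 3.14, 3.14, 3.14, 3.14].

### API

Orientations are given as a 3x3 rotation matrix whose columns are the frame's x, y, z axes.
In Python, from plant import arm, optics gives the robot as it stands.
- The arm moves only by the shell command python3 -m jog 'ROWS' [FORCE]. ROWS is JSON, a list of rows, each an object with "dp": the shift along the tool's x, y, z in cm, a list of three; "rotation": the turn, a rotation vector about the tool's x, y, z in degrees, a list of three; "gripper": the finger opening in cm, from 0 to 8.54. A call has 1 to 12 rows; each row is the pose to reach, as a shift and turn from the pose commanded when the call began, along the tool's axes at that moment; what a row does not reach only later rows make up. A row lasts 1/8 s, in which the tool goes at most 62.5 mm and 10.7 degrees, less where a joint would pass 70% of its speed; a pose out of reach is approached as far as the arm can. A call with a gripper value outside its range is refused whole. The fingers move at their own pace and stop on an object; FORCE is the grip in N (left out, the last holds). Time passes only in rows, so rows that repeat a pose let the fingers close. It gives the time, the measured TCP pose, the force and the opening at its end, in the units of the state.
- arm.read_state(): the state, without advancing time (a new reading comes with each control period).
- optics.read_camera(name): name is "scene" or "top" or "wrist"; returns (picture, depth): 400x640x3 uint8, red, green, blue; 400x640 float32, mm along the optical axis (not along the pixel's ray), 0 where there is no reading.
- optics.get_calibration(name): a dict with "vfov" (degrees; the focal length in pixels is half the picture's height over the tangent of half this angle, whatever the lens; pixels are square), "cx", "cy" (the principal point, pixels), "world_from_camera" (4x4, takes a point from camera to world coordinates); the wrist camera has in their place "T_tool_cam" (4x4, takes a point from camera to tool coordinates, whose origin is the TCP and whose axes are the tool frame's). Camera axes: x right, y down, z forward; pixel columns grow to the right and rows downward; lengths in mm; the calibration is good to about 2 mm. A picture is of the moment at which its call begins: read the wrist's pose just before it. get_calibration takes no time and is no camera call.
- arm.finish_job(): hands the job in, once; it reports no verdict.
The state is a dict: "t": time; "joint_pos": joint angles; "dq": joint speeds; "joint_torque": joint torques, N m; "position": TCP position; "orientation": TCP orientation; "wrist_force": force on the tool from outside, world axes, zero at the start; "ft_torque": the same for the moment, N m; "grip_width": finger opening in mm.
Only numpy, scipy, OpenCV 4.12 (cv2) and the standard library are available. Lean on these libraries where they do the work, as an engineer would, in place of code of your own. Each camera call takes 0.05 s, during which the arm holds its last target. There are 200 camera calls.

### The job

Put the channel nut lengthways into the strut's slot near the end with the low cap, press it down on the sprung floor, and give it a quarter turn so that it rises and its grooves catch the lips. Then slide the caught nut towards the end with the thick, taller cap until the sprung stop hidden under the lips is pushed fully in, and let go with the nut staying there. Keep the forces gentle, pushing with no more than about 25 N, and leave the other things where they are.

Things in the scene. Friction and masses are not known exactly. Their poses are not given: they have to be found in the camera images.
- nut: Loose steel channel nut with a black thumb grip, upright, about 160 g; the only thing with an oblong foot; may swap places with foot or adapter. Origin: centre of underside, z up. Foot 46 (x) x 21 (y) x 8 mm; at each end a rim, 5 mm along x, rises to 12 mm; grooves (8 mm up) lie 8 to 18 mm either side of the centre. Round neck 16 mm across from 8 to 28 mm up. A half turn makes no difference.
- nut_grip (a point): Centre of the nut's flat-sided grip, 48 mm above the nut's underside. The grip is 30 (nut x) x 16 (nut y) x 40 mm high, from 28 to 68 mm above the underside; hold it across its 16 mm.
- channel: Fixed steel C-strut lying slot up, its length x roughly along world +y. Origin: centre of underside, z up. 300 long, 64 wide, 38 high, inside width 56 mm. Slot 24 mm wide all along (y -12 to 12). Lips 4 mm thick with downturned edges (y 12 to 16) reaching down to 28 mm above the underside. Caps: at -x 6 mm thick, level with the lips; at +x 14 mm thick, 44 mm high.
- slot_start (a point): Middle of the slot at lip-top height (38 mm up), 90 mm from the strut's middle towards the low-cap end: a good place to put the nut in (25 mm either way too). Nut caught: it stands crosswise, its underside 20 mm above the strut's underside, lip edges in its grooves. It can turn, either way round, only while its underside is below 16 mm, and rises only if within 2 mm of the slot's middle.
- strip_mid (a point): Middle of the top of the sprung floor strip inside the strut, 23 mm above the strut's underside at rest. It yields straight down by 11 mm (to 12 mm up) with about 5 N at first and 14 N at the bottom, where it is hard. It presses the caught nut up with about 7.5 N.
- bumper (a joint): Travel (m) of the sprung stop: two prongs under the lips, unseen from above. 0 untouched, grows towards the +x end, hard at 0.006; yields at 0.4 to 0.8 N, far less than the caught nut's friction (about 4 to 10 N), so the nut stays. Its place changes: untouched faces 30 to 90 mm from the strut's middle towards +x; they meet the nut's flank, 10.5 mm ahead of its centre.
- levelling_foot: Bystander: loose machine foot standing up, round steel base 42 mm across, round black grip, 54 mm high. Origin: centre of its underside.
- adapter: Bystander: loose steel breaker bar adapter standing up, 30 mm across, 48 mm high, square drive on top. Origin: centre of its underside.
- gauge: Bystander: pencil-style steel tire gauge lying down, about 140 mm long along x, 11 mm thick. Origin: near its middle, underside.
- pry_tool: Bystander: yellow hard plastic hubcap pry tool lying along x, from -95 to 108 mm, 30 mm wide, 12 mm thick. Origin: underside.
- grease_tin: Bystander: standing grease tin, 60 mm across, 75 mm high. Origin: centre of its underside.
- parts_cup: Bystander: steel cup, 72 mm across, 60 mm high. Origin: centre of its underside.
Things that resemble listed ones, but are neither listed nor needed, are in the scene too. Leave any orange or purple look-alike of the nut alone.

How it is judged:
By the outcome, as a careful person would: the job done as asked, in the order asked, and still so for the second after the job is handed in, with the robot touching nothing.
It also fails if it takes over 64 s, if anything falls off the work surface, if the arm or the gripper's body presses on something with over 40 N, if the wrist force passes 120 N, or if a joint passes its speed limit or range.

## Working session

There is one attempt and no reset: what is moved stays moved. The work goes in short steps, Python scripts to look and compute and a shell command to move; the robot and the scene stay as the last step left them, time stands still between calls to the robot, and variables do not carry over. Pictures are saved under pics/ and viewed, about 8 in all and at most 12, crops included, and the job is handed in when it is done.

```bash
ls; mkdir -p pics; cat > h.py <<'E'
import numpy as np,cv2
from plant import arm,optics
def cam(n):
    s=arm.read_state(); p,d=optics.read_camera(n); c=optics.get_calibration(n)
    if 'T_tool_cam' in c:
        T=np.eye(4);T[:3,:3]=s['orientation'];T[:3,3]=s['position'];M=T@np.array(c['T_tool_cam'])
    else: M=np.array(c['world_from_camera'])
    return p,d,(200/np.tan(np.radians(c['vfov'])/2),c['cx'],c['cy'],M)
def ray(K,u,v,z):
    f,cx,cy,M=K; d=M[:3,:3]@np.array([(u-cx)/f,(v-cy)/f,1]); o=M[:3,3]
    return o+d*(z-o[2])/d[2]
def pts(K,d):
    f,cx,cy,M=K; v,u=np.mgrid[:400,:640]
    P=np.stack([(u-cx)/f*d,(v-cy)/f*d,d],-1)@M[:3,:3].T+M[:3,3]; P[d==0]=np.nan
    return P
def save(n,p): cv2.imwrite(n,cv2.cvtColor(p,cv2.COLOR_RGB2BGR))
E
python3 - <<'E'
from h import *
for n in('top','scene'):
    p,d,K=cam(n); save(f'pics/{n}0.png',p); np.savez(f'{n}0.npz',p=p,d=d,M=K[3],K=np.array(K[:3])); print(n,K)
s=arm.read_state();print(s)
print(optics.get_calibration('wrist'))
E
```

```text
pics
top (np.float64(456.3948073390697), 315.9708258240235, 201.38667212496927, array([[-3.42480285e-03, -9.97759628e-01,  6.68131380e-02,
         5.10327234e+02],
       [-9.99600050e-01,  1.54023453e-03, -2.82376988e-02,
         1.52820745e+01],
       [ 2.80715280e-02, -6.68831247e-02, -9.97365849e-01,
         1.06619726e+03],
       [ 0.00000000e+00,  0.00000000e+00,  0.00000000e+00,
         1.00000000e+00]]))
scene (np.float64(401.75914628963557), 324.1694132088092, 204.48392826479824, array([[-6.04813115e-01,  4.70133222e-01, -6.42787562e-01,
         1.20961840e+03],
       [ 7.96254629e-01,  3.43413844e-01, -4.98041662e-01,
         5.04570647e+02],
       [-1.34037834e-02, -8.13044701e-01, -5.82046951e-01,
         6.36809627e+02],
       [ 0.00000000e+00,  0.00000000e+00,  0.00000000e+00,
         1.00000000e+00]]))
{'t': 0.1, 'joint_pos': array([ 1.33100524e+00,  2.60638802e-01, -1.39255810e-01,  1.17271271e+00,
        3.26872701e-05,  1.57081973e+00]), 'dq': array([-0.00208749, -0.00194039,  0.00338107,  0.00050325,  0.0017788 ,
        0.00171313]), 'joint_torque': 
[... 267 characters left out ...]
71380460e-01, -2.37522491e-01, -1.75141660e-03],
       [-1.81099753e-03, -3.26448285e-05, -9.99998360e-01]]), 'wrist_force': array([ 0.7056464 , -0.53958822, -0.79122796]), 'ft_torque': array([ 0.0390332 , -0.04672387,  0.03590759]), 'grip_width': 85.328364734936}
{'vfov': 67.37953733739661, 'cx': 316.9348813339779, 'cy': 196.14548252769345, 'T_tool_cam': array([[ 9.99999855e-01, -4.91678750e-05, -5.36217589e-04,
        -2.99878560e-01],
       [ 1.98226329e-04,  9.59504141e-01,  2.81694453e-01,
        -7.24443541e+01],
       [ 5.00652679e-04, -2.81694519e-01,  9.59504011e-01,
        -1.42984300e+02],
       [ 0.00000000e+00,  0.00000000e+00,  0.00000000e+00,
         1.00000000e+00]])}
```

View pics/top0.png

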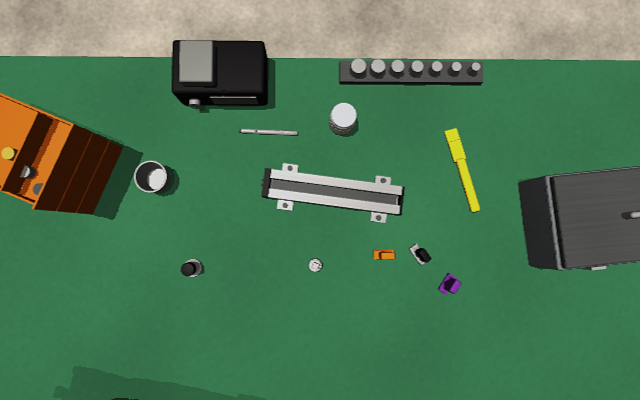

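View pics/scene0.png

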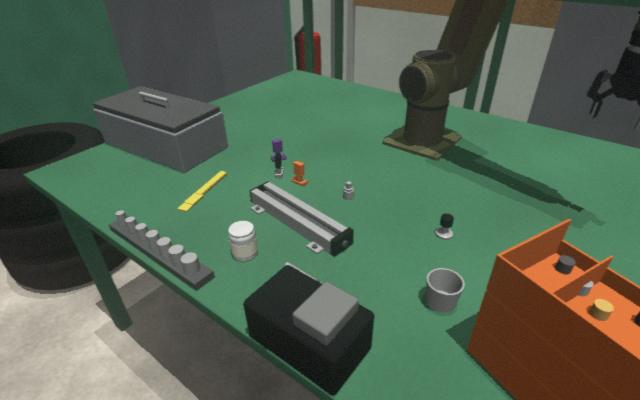

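Top view: black-gripped piece with a steel oblong foot at (420,254); orange look-alike at (384,255), purple at (450,284); levelling foot (191,268), adapter (315,265). Only (420,254) fits the nut (black grip, steel oblong foot). The tall cap is at the left end of the strut (268,183), the low cap at (402,200).

```bash
python3 - <<'E'
from h import *
Z=np.load('top0.npz');p,d=Z['p'],Z['d'];K=(*Z['K'],Z['M']);P=pts(K,d)
a=cv2.resize(p[225:305,360:480],None,fx=5,fy=5,interpolation=cv2.INTER_CUBIC)
save('pics/crop.png',a)
def rect(m,z,nm):
    pt=np.argwhere(m)[:,::-1].astype(float); W=np.array([ray(K,u,v,z)[:2] for u,v in pt],np.float32)
    r=cv2.minAreaRect(W); print(nm,len(pt),r)
sub=np.zeros(d.shape,bool); sub[232:275,403:437]=1
h=P[...,2]
print('bg z',np.nanmedian(h[300:350,300:400]))
rect(sub&(h>58)&(h<80),68,'grip'); rect(sub&(h>4)&(h<20),10,'foot'); print(np.nanpercentile(h[sub],[50,95,99]))
sub[:]=0; sub[150:235,250:415]=1
rect(sub&(h>33)&(h<50),38,'chan'); rect(sub&(h>41)&(h<50),44,'cap')
c=np.nanpercentile(h[sub],[50,90,95,99]);print(c)
# lip fit : bright pixels between 33..42
m=sub&(h>33)&(h<42); g=p.mean(-1)
for u in range(280,400,20): print(u,[ (v,round(float(h[v,u])),int(g[v,u])) for v in range(165,222) if h[v,u]>12])
E
```

```text
bg z -0.053326708889812835
grip 105 ((459.2261962890625, -248.8629608154297), (30.744476318359375, 16.5628662109375), 33.191810607910156)
foot 120 ((458.6873474121094, -251.63914489746094), (72.69322967529297, 87.63356018066406), 89.66069030761719)
[ 0.35126366 66.10009728 69.37140727]
chan 2604 ((602.4723510742188, -51.23162841796875), (320.41143798828125, 65.00064849853516), 82.25169372558594)
cap 244 ((603.1392211914062, -50.31236267089844), (317.3857116699219, 64.06334686279297), 82.57396697998047)
[ 0.84887427 37.60145203 39.05594193 42.29843187]
280 [(170, 39, 177), (171, 35, 219), (172, 37, 215), (173, 37, 214), (174, 35, 214), (175, 38, 211), (176, 33, 213), (177, 41, 217), (178, 40, 214), (179, 35, 63), (180, 21, 72), (181, 22, 100), (182, 22, 96), (183, 20, 96), (184, 23, 96), (185, 25, 96), (186, 22, 97), (187, 22, 94), (188, 22, 93), (189, 18, 125), (190, 36, 224), (191, 37, 217), (192, 36, 214), (193, 39, 213), (194, 35, 214), (195, 37, 214), (196, 35, 214), (197, 39, 216), (198, 35, 163), (199, 17, 69)]
300 [(173, 37, 223), (174, 39, 216), (175, 37, 212), (176, 41, 212)
[... 1553 characters left out ...]
 22, 87), (196, 20, 89), (197, 24, 90), (198, 20, 85), (199, 24, 96), (200, 41, 165), (201, 34, 202), (202, 38, 199), (203, 37, 196), (204, 34, 196), (205, 37, 196), (206, 38, 192), (207, 36, 197), (208, 39, 201), (209, 33, 60)]
380 [(184, 38, 190), (185, 33, 190), (186, 38, 188), (187, 40, 190), (188, 40, 186), (189, 41, 187), (190, 37, 193), (191, 38, 186), (192, 37, 80), (193, 25, 40), (194, 23, 87), (195, 22, 83), (196, 21, 83), (197, 23, 85), (198, 22, 85), (199, 21, 86), (200, 21, 84), (201, 26, 80), (202, 22, 94), (203, 40, 184), (204, 39, 194), (205, 35, 191), (206, 40, 187), (207, 38, 189), (208, 36, 193), (209, 41, 187), (210, 38, 192), (211, 33, 170), (212, 18, 44), (217, 15, 79)]
```

View pics/crop.png

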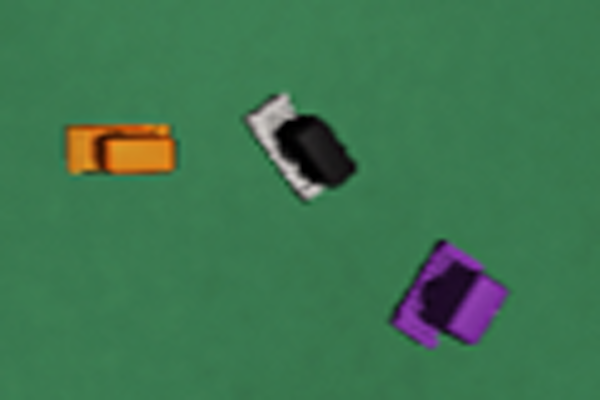

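The crop confirms it: the grip is all black and the steel oblong foot shows at its lower left, at crop (265,110)–(310,195). The orange and purple pieces are the look-alikes to leave alone.

```bash
cat > d.py <<'E'
import sys
from h import *
from scipy.spatial.transform import Rotation as Ro
def delta(x,y,z,yaw):
    s=arm.read_state(); R=np.array(s['orientation']); a=np.radians(yaw)
    G=np.array([[np.cos(a),np.sin(a),0],[np.sin(a),-np.cos(a),0],[0,0,-1.]])
    print('dp cm',np.round(R.T@(np.array([x,y,z])-s['position'])/10,2),'rot',np.round(Ro.from_matrix(R.T@G).as_rotvec(degrees=True),1))
    print('t',round(s['t'],2),'pos',np.round(s['position'],1),'yaw',round(float(np.degrees(np.arctan2(R[1,0],R[0,0]))),1),'zax',np.round(R[:,2],4),'F',np.round(s['wrist_force'],1),'j6',round(s['joint_pos'][5],2),'w',round(s['grip_width'],1))
if __name__=='__main__': delta(*map(float,sys.argv[1:]))
E
python3 d.py 459 -249 130 123.2
python3 - <<'E'
from h import *
Z=np.load('top0.npz');p,d=Z['p'],Z['d'];K=(*Z['K'],Z['M']);P=pts(K,d);h=P[...,2]
g=p.mean(-1);mid=[];ed=[]
for u in range(280,396,4):
    v=np.where((h[:,u]>30)&(h[:,u]<46)&(g[:,u]>150))[0]; v=v[(v>160)&(v<225)]
    k=np.argmax(np.diff(v)); mid.append(ray(K,u,(v[k]+v[k+1])/2,38)[:2]); ed.append(ray(K,u,(v[0]+v[-1])/2,38)[:2])
for q in(mid,ed):
    q=np.array(q,np.float32); f=cv2.fitLine(q,cv2.DIST_HUBER,0,.01,.01).ravel(); f[:2]*=np.sign(f[1]);print(f,np.degrees(np.arctan2(f[1],f[0])))
# ends along axis
a=f[:2];n=np.array([-a[1],a[0]]);c=np.array([602.5,-51.2])
W=np.array([ray(K,u,v,38)[:2] for u in range(255,415) for v in range(165,220) if 25<h[v,u]<50]);s=(W-c)@a;t=(W-c)@n
k=abs(t)<20;print('ends',np.percentile(s[k],[0,.5,99.5,100]))
E
```

```text
dp cm [-65.7   50.5   10.17] rot [ -0.    0.1 -46.9]
t 0.1 pos [124.5 509.4 230.5] yaw 76.3 zax [-5.0e-04 -1.8e-03 -1.0e+00] F [ 0.7 -0.5 -0.8] j6 1.57 w 85.3
[ 1.3164198e-01  9.9129730e-01  6.0167657e+02 -6.1033688e+01] 82.43551
[ 1.3260113e-01  9.9116945e-01  6.0178949e+02 -5.8856247e+01] 82.380066
ends [-160.22756223 -159.50135898  160.35642501  163.01152789]
```

```bash
python3 -m jog '[{"dp":[-32,25,0],"rotation":[0,0,-23],"gripper":4.5},{"dp":[-32,25,0],"rotation":[0,0,-23],"gripper":4.5},{"dp":[-32,25,0],"rotation":[0,0,-23],"gripper":4.5},{"dp":[-65.7,50.5,5],"rotation":[0,0,-46.9],"gripper":4.5},{"dp":[-65.7,50.5,7],"rotation":[0,0,-46.9],"gripper":4.5},{"dp":[-65.7,50.5,8],"rotation":[0,0,-46.9],"gripper":4.5},{"dp":[-65.7,50.5,9],"rotation":[0,0,-46.9],"gripper":4.5},{"dp":[-65.7,50.5,10.2],"rotation":[0,0,-46.9],"gripper":4.5},{"dp":[-65.7,50.5,10.2],"rotation":[0,0,-46.9],"gripper":4.5},{"dp":[-65.7,50.5,10.2],"rotation":[0,0,-46.9],"gripper":4.5},{"dp":[-65.7,50.5,10.2],"rotation":[0,0,-46.9],"gripper":4.5},{"dp":[-65.7,50.5,10.2],"rotation":[0,0,-46.9],"gripper":4.5}]' 30; python3 d.py 459 -249 130 123.2
```

```text
t: 1.6
position: [414.8, -147.3, 149.0]
orientation: [[-0.546, 0.838, 0.0], [0.838, 0.546, 0.0], [0.0, 0.0, -1.0]]
wrist_force: [1.9, 1.0, -0.5]
grip_width: 44.8
dp cm [-10.93  -1.85   1.9 ] rot [ 0.  -0.  -0.1]
t 1.6 pos [ 414.8 -147.3  149. ] yaw 123.1 zax [ 3.e-04  4.e-04 -1.e+00] F [ 1.9  1.  -0.5] j6 -0.92 w 44.8
```

```bash
python3 -m jog '[{"dp":[-10.2,-1.7,1.5],"rotation":[0,0,0],"gripper":4.5},{"dp":[-10.2,-1.7,1.5],"rotation":[0,0,0],"gripper":4.5},{"dp":[-10.2,-1.7,1.5],"rotation":[0,0,0],"gripper":4.5},{"dp":[-10.2,-1.7,1.5],"rotation":[0,0,0],"gripper":4.5},{"dp":[-10.2,-1.7,1.5],"rotation":[0,0,0],"gripper":4.5}]'; python3 d.py 459 -249 130 123.2
cat > w.py <<'E'
import sys
from h import *
p,d,K=cam('wrist');save(f'pics/{sys.argv[1]}.png',p);np.savez(f'{sys.argv[1]}.npz',p=p,d=d,M=K[3],K=np.array(K[:3]))
E
python3 w.py w1; python3 - <<'E'
from h import *
Z=np.load('w1.npz');p,d=Z['p'],Z['d'];K=(*Z['K'],Z['M']);P=pts(K,d);h=P[...,2]
m=(h>60)&(h<76)&(p.max(-1)<90)&(np.hypot(P[...,0]-459,P[...,1]+249)<30)
W=P[m][:,:2].astype(np.float32);print(len(W),cv2.minAreaRect(W),np.median(P[m],0))
E
```

```text
t: 2.22
position: [455.3, -238.7, 134.5]
orientation: [[-0.548, 0.836, -0.001], [0.836, 0.548, 0.001], [0.001, -0.0, -1.0]]
wrist_force: [0.2, 0.0, 0.3]
grip_width: 45.1
dp cm [-1.07 -0.26  0.45] rot [-0.  -0.1  0. ]
t 2.23 pos [ 455.3 -238.7  134.5] yaw 123.2 zax [-8.e-04  6.e-04 -1.e+00] F [0.2 0.  0.3] j6 -1.06 w 45.1
782 ((458.7955322265625, -251.49871826171875), (28.778423309326172, 15.076854705810547), 35.96908187866211) [ 457.39947638 -252.31252629   68.03252027]
```

View pics/w1.png

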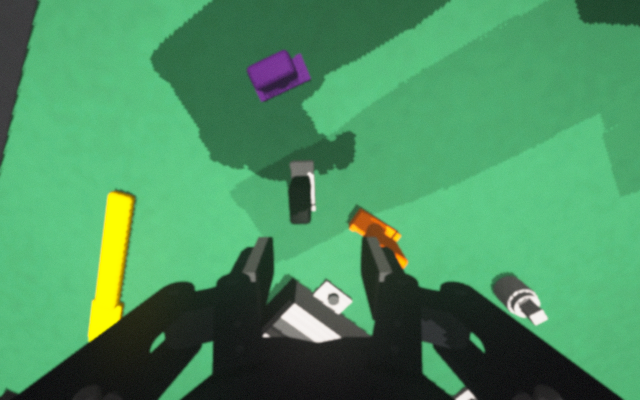

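The wrist picture shows the grip at about (300,195), with its upper end lit grey, and the orange look-alike at (378,232) to its right. My dark mask may have cut the lit end off, so I'm redoing it on height alone.

```bash
python3 - <<'E'
from h import *
Z=np.load('w1.npz');p,d=Z['p'],Z['d'];K=(*Z['K'],Z['M']);P=pts(K,d);h=P[...,2]
b=np.zeros(h.shape,bool);b[155:230,275:330]=1
m=b&(h>63)&(h<73);m=cv2.morphologyEx(m.astype(np.uint8),cv2.MORPH_OPEN,np.ones((3,3)))>0
v,u=np.where(m);print(u.min(),u.max(),v.min(),v.max())
W=np.array([ray(K,a,c,68)[:2] for a,c in zip(u,v)],np.float32);r=cv2.minAreaRect(W);print(len(W),r)
E
python3 d.py 459.2 -250 130 123.2
```

```text
288 310 185 224
816 ((458.8757019042969, -251.84140014648438), (30.047147750854492, 15.840509414672852), 35.29367446899414)
dp cm [-1.15 -0.31  0.47] rot [-0. -0.  0.]
t 2.27 pos [ 455.5 -238.7  134.7] yaw 123.2 zax [-3.e-04  3.e-04 -1.e+00] F [-0.9  0.  -0.5] j6 -1.06 w 44.6
```

```bash
python3 d.py 458.9 -251.5 33 124.7;  python3 -m jog '[{"dp":[-1.25,-0.42,1],"rotation":[0,0,-1.5],"gripper":4.5},{"dp":[-1.25,-0.42,4],"rotation":[0,0,-1.5],"gripper":4.5},{"dp":[-1.25,-0.42,7],"rotation":[0,0,-1.5],"gripper":4.5},{"dp":[-1.25,-0.42,9],"rotation":[0,0,-1.5],"gripper":4.5},{"dp":[-1.25,-0.42,9],"rotation":[0,0,-1.5],"gripper":4.5},{"dp":[-1.25,-0.42,9],"rotation":[0,0,-1.5],"gripper":4.5}]'; python3 d.py 458.9 -251.5 33 124.7
```

```text
dp cm [-1.26 -0.42 10.17] rot [-0.  -0.  -1.5]
t 2.27 pos [ 455.5 -238.7  134.7] yaw 123.2 zax [-3.e-04  3.e-04 -1.e+00] F [-0.9  0.  -0.5] j6 -1.06 w 44.6
t: 3.02
position: [459.9, -252.5, 45.5]
orientation: [[-0.569, 0.822, 0.001], [0.822, 0.569, -0.001], [-0.001, 0.001, -1.0]]
wrist_force: [0.4, -0.7, 1.0]
grip_width: 44.7
dp cm [ 0.14 -0.03  1.25] rot [0.  0.1 0. ]
t 3.02 pos [ 459.9 -252.5   45.5] yaw 124.7 zax [ 1.2e-03 -6.0e-04 -1.0e+00] F [ 0.4 -0.7  1. ] j6 -1.11 w 44.7
```

Positioned; going down the last 12 mm, then closing.

```bash
python3 -m jog '[{"dp":[0.1,0,1.2],"rotation":[0,0,0],"gripper":4.5},{"dp":[0.1,0,1.2],"rotation":[0,0,0],"gripper":4.5},{"dp":[0.1,0,1.2],"rotation":[0,0,0],"gripper":3},{"dp":[0.1,0,1.2],"rotation":[0,0,0],"gripper":1},{"dp":[0.1,0,1.2],"rotation":[0,0,0],"gripper":1},{"dp":[0.1,0,1.2],"rotation":[0,0,0],"gripper":1},{"dp":[0.1,0,1.2],"rotation":[0,0,0],"gripper":1}]' 40; python3 d.py 590 -144 130 172.4
```

```text
t: 3.9
position: [459.1, -252.1, 32.8]
orientation: [[-0.569, 0.823, 0.001], [0.823, 0.569, -0.0], [-0.001, 0.0, -1.0]]
wrist_force: [-0.2, 0.2, 2.3]
grip_width: 15.7
dp cm [ 1.44 16.91 -9.71] rot [ -0.    0.  -47.7]
t 3.9 pos [ 459.1 -252.1   32.8] yaw 124.7 zax [ 7.e-04 -4.e-04 -1.e+00] F [-0.2  0.2  2.3] j6 -1.11 w 15.7
```

```bash
python3 -m jog '[{"dp":[0,0,-4],"rotation":[0,0,0],"gripper":1},{"dp":[0,0,-8],"rotation":[0,0,0],"gripper":1},{"dp":[1,6,-9],"rotation":[0,0,-10],"gripper":1},{"dp":[1.4,11,-9.7],"rotation":[0,0,-20],"gripper":1},{"dp":[1.4,15,-9.7],"rotation":[0,0,-30],"gripper":1},{"dp":[1.4,16.9,-9.7],"rotation":[0,0,-40],"gripper":1},{"dp":[1.4,16.9,-9.7],"rotation":[0,0,-47.7],"gripper":1},{"dp":[1.4,16.9,-9.7],"rotation":[0,0,-47.7],"gripper":1},{"dp":[1.4,16.9,-9.7],"rotation":[0,0,-47.7],"gripper":1}]'; python3 d.py 590 -144 130 172.4; python3 w.py w2
```

```text
t: 5.03
position: [589.2, -144.3, 129.1]
orientation: [[-0.991, 0.135, -0.001], [0.135, 0.991, 0.0], [0.001, 0.0, -1.0]]
wrist_force: [-0.7, -0.6, -0.7]
grip_width: 15.8
dp cm [-0.07  0.04 -0.09] rot [ 0.  -0.1 -0.2]
t 5.03 pos [ 589.2 -144.3  129.1] yaw 172.2 zax [-1.1e-03  3.0e-04 -1.0e+00] F [-0.7 -0.6 -0.7] j6 -1.68 w 15.8
```

View pics/w2.png

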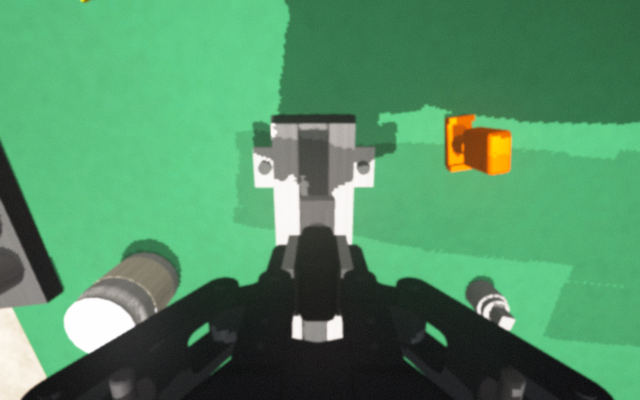

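The nut is held (foot end at (317,328)), with the strut's slot running straight up the picture, u≈300–331, low cap at v≈118. Measuring the foot's and slot's lateral positions with the same camera.

```bash
cat > m.py <<'E'
import sys
from h import *
n,v0,v1=sys.argv[1],int(sys.argv[2]),int(sys.argv[3])
Z=np.load(n+'.npz');p,d=Z['p'],Z['d'];f,cx,cy=Z['K'];P=pts((f,cx,cy,Z['M']),d);h=P[...,2]
for v in range(v0,v1,6):
    g=p[v].mean(-1); u=np.where((h[v]>30)&(h[v]<45)&(np.arange(640)>255)&(np.arange(640)<380))[0]
    if len(u)<4: continue
    k=np.argmax(np.diff(u)); a,b=u[k],u[k+1]; mid=(a+b)/2
    W=ray((f,cx,cy,Z['M']),mid,v,38); print('slot',v,(u[0],a,b,u[-1]),'mid',mid,'outer',(u[0]+u[-1])/2,'world',np.round(W[:2],1),'off from line',round(float((W[0]-601.7)-0.1325/.9912*(W[1]+60)),2))
for v in range(316,344,4):
    g=p[v].mean(-1);u=np.where((g>120)&(np.arange(640)>280)&(np.arange(640)<355))[0]
    if len(u): print('foot',v,u[0],u[-1],(u[0]+u[-1])/2,np.round(np.nanmedian(h[v,u]),1), np.round(np.nanmedian(P[v,u],0),1))
E
python3 m.py w2 125 245
```

```text
slot 125 (np.int64(271), np.int64(297), np.int64(328), np.int64(354)) mid 312.5 outer 312.5 world [ 583.6 -203.7] off from line 1.11
slot 131 (np.int64(271), np.int64(297), np.int64(328), np.int64(354)) mid 312.5 outer 312.5 world [ 584.2 -199.2] off from line 1.14
slot 137 (np.int64(271), np.int64(297), np.int64(328), np.int64(354)) mid 312.5 outer 312.5 world [ 584.9 -194.8] off from line 1.17
slot 143 (np.int64(272), np.int64(297), np.int64(328), np.int64(354)) mid 312.5 outer 313.0 world [ 585.5 -190.2] off from line 1.21
slot 149 (np.int64(272), np.int64(297), np.int64(328), np.int64(353)) mid 312.5 outer 312.5 world [ 586.1 -185.7] off from line 1.24
slot 155 (np.int64(272), np.int64(297), np.int64(328), np.int64(353)) mid 312.5 outer 312.5 world [ 586.8 -181. ] off from line 1.27
slot 161 (np.int64(272), np.int64(297), np.int64(328), np.int64(353)) mid 312.5 outer 312.5 world [ 587.4 -176.4] off from line 1.3
slot 167 (np.int64(273), np.int64(298), np.int64(328), np.int64(353)) mid 313.0 outer 313.0 world [ 587.7 -171.6] off from line 0.94
slot 173 (np.int64(273), np.int64(298
[... 1205 characters left out ...]
p.int64(334), np.int64(351)) mid 316.5 outer 313.0 world [ 591.9 -120.7] off from line -1.69
slot 233 (np.int64(276), np.int64(299), np.int64(334), np.int64(351)) mid 316.5 outer 313.5 world [ 592.6 -115.3] off from line -1.67
slot 239 (np.int64(276), np.int64(286), np.int64(347), np.int64(350)) mid 316.5 outer 313.0 world [ 593.4 -109.8] off from line -1.65
foot 316 293 341 317.0 166.1 [ 586.9 -132.2  166.1]
foot 320 292 342 317.0 38.8 [589.3 -31.8  38.8]
foot 324 292 342 317.0 36.7 [605.7 -21.7  36.7]
foot 328 292 342 317.0 30.5 [606.3 -14.   30.5]
foot 332 292 342 317.0 36.6 [607.4 -12.5  36.6]
foot 336 292 342 317.0 37.6 [607.1  -8.5  37.6]
foot 340 311 331 321.0 23.7 [606.3   5.9  23.7]
```

```bash
python3 -m jog '[{"dp":[-0.25,0,2],"rotation":[0,0,-0.2],"gripper":1},{"dp":[-0.25,0,4],"rotation":[0,0,-0.2],"gripper":1},{"dp":[-0.25,0,5],"rotation":[0,0,-0.2],"gripper":1},{"dp":[-0.25,0,5],"rotation":[0,0,-0.2],"gripper":1},{"dp":[-0.25,0,5],"rotation":[0,0,-0.2],"gripper":1}]'; python3 d.py 591.5 -144 60 172.4; python3 w.py w3; python3 - <<'E'
from h import *
Z=np.load('w3.npz');p,d=Z['p'],Z['d'];f,cx,cy=Z['K'];M=Z['M'];P=pts((f,cx,cy,M),d);h=P[...,2]
print(cx)
U=np.arange(640)
for v in range(90,270,6):
    o=(U>200)&(U<420)
    L=np.where(o&(h[v]>31)&(h[v]<42.5))[0]; F=np.where(o&(h[v]>43.5)&(h[v]<62))[0]; s=''
    if len(L)>4:
        k=np.argmax(np.diff(L)); s=f'lips {L[0]} {L[k]} {L[k+1]} {L[-1]} slotmid {(L[k]+L[k+1])/2} out {(L[0]+L[-1])/2} dep {np.median(d[v,L]):.0f}'
    if len(F)>4: s+=f' | foot {F[0]} {F[-1]} {(F[0]+F[-1])/2} dep {np.median(d[v,F]):.0f}'
    print(v,s)
save('pics/w3c.png',cv2.resize(p[60:340,180:460],None,fx=2,fy=2))
E
```

```text
t: 5.7
position: [592.9, -144.8, 80.3]
orientation: [[-0.992, 0.13, 0.001], [0.13, 0.992, -0.0], [-0.001, -0.0, -1.0]]
wrist_force: [0.0, -0.1, -1.1]
grip_width: 15.9
dp cm [0.15 0.06 2.03] rot [-0.   0.1  0.1]
t 5.7 pos [ 592.9 -144.8   80.3] yaw 172.5 zax [ 1.3e-03 -3.0e-04 -1.0e+00] F [ 0.  -0.1 -1.1] j6 -1.68 w 15.9
316.9348813339779
90 
96 
102 
108 
114 
120 lips 265 283 285 371 slotmid 284.0 out 318.0 dep 179
126 lips 265 265 266 371 slotmid 265.5 out 318.0 dep 180
132 lips 266 299 338 371 slotmid 318.5 out 318.5 dep 181
138 lips 266 299 338 370 slotmid 318.5 out 318.0 dep 182
144 lips 266 299 337 370 slotmid 318.0 out 318.0 dep 183
150 lips 267 299 337 370 slotmid 318.0 out 318.5 dep 184
156 lips 267 299 337 369 slotmid 318.0 out 318.0 dep 186
162 lips 267 299 337 369 slotmid 318.0 out 318.0 dep 187
168 lips 267 299 337 369 slotmid 318.0 out 318.0 dep 188
174 lips 268 299 337 368 slotmid 318.0 out 318.0 dep 189
180 lips 268 299 337 368 slotmid 318.0 out 318.0 dep 190
186 lips 268 299 337 368 slotmid 318.0 out 318.0 dep 191
192 lips 268 299 336 367 slotmid 317.5 out 317.5 dep 192
198 lips 269 298 336 367 slotmid 317.0 out 318.0 dep 193 | foot 299 333 316.0 dep 176
204 lips 269 298 336 367 slotmid 317.0 out 318.0 dep 194 | foot 299 334 316.5 dep 172
210 lips 269 298 336 367 slotmid 317.0 out 318.0 dep 195 | foot 299 334 316.5 dep 177
216 lips 270 298 336 366 slotmid 317.0 out 318.0 dep 196 | foot 299 334 316.5 dep 178
222 lips 270 299 336 366 slotmid 317.5 out 318.0 dep 198 | foot 300 333 316.5 dep 179
228 lips 270 299 336 366 slotmid 317.5 out 318.0 dep 199 | foot 300 333 316.5 dep 181
234 lips 270 299 335 365 slotmid 317.0 out 317.5 dep 200
240 lips 271 286 347 365 slotmid 316.5 out 318.0 dep 201
246 lips 271 275 358 365 slotmid 316.5 out 318.0 dep 202
252 
258 
264
```

View pics/w3c.png

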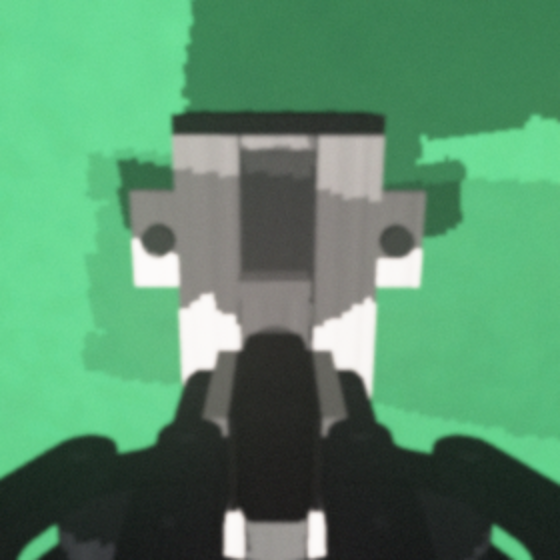

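The crop shows the foot (277,310) centred over the slot (277) to within about 1 mm; correcting +1 mm in tool x and going down into the slot.

```bash
python3 -m jog '[{"dp":[0.1,0,0.3],"rotation":[0,0,0],"gripper":1},{"dp":[0.1,0,0.6],"rotation":[0,0,0],"gripper":1},{"dp":[0.1,0,0.9],"rotation":[0,0,0],"gripper":1},{"dp":[0.1,0,1.3],"rotation":[0,0,0],"gripper":1},{"dp":[0.1,0,1.7],"rotation":[0,0,0],"gripper":1},{"dp":[0.1,0,1.7],"rotation":[0,0,0],"gripper":1}]' 60; python3 d.py 591.9 -144 46 172.4
```

```text
t: 6.5
position: [591.0, -144.3, 61.9]
orientation: [[-0.992, 0.129, -0.001], [0.129, 0.992, 0.0], [0.001, 0.0, -1.0]]
wrist_force: [0.1, -0.1, -1.0]
grip_width: 15.2
dp cm [-0.09  0.04  1.59] rot [ 0.  -0.1  0.2]
t 6.5 pos [ 591.  -144.3   61.9] yaw 172.6 zax [-1.e-03  2.e-04 -1.e+00] F [ 0.1 -0.1 -1. ] j6 -1.68 w 15.2
```

```bash
python3 -m jog '[{"dp":[0,0,0.4],"rotation":[0,0,0],"gripper":1},{"dp":[0,0,0.8],"rotation":[0,0,0],"gripper":1},{"dp":[0,0,1.1],"rotation":[0,0,0],"gripper":1},{"dp":[0,0,1.3],"rotation":[0,0,0],"gripper":1},{"dp":[0,0,1.3],"rotation":[0,0,0],"gripper":1}]'; python3 d.py 591.5 -144 46 172.4
```

```text
t: 7.12
position: [591.6, -144.5, 50.3]
orientation: [[-0.992, 0.13, 0.001], [0.13, 0.992, -0.0], [-0.001, -0.0, -1.0]]
wrist_force: [-1.4, 0.2, 6.0]
grip_width: 15.2
dp cm [0.02 0.05 0.43] rot [-0.   0.1  0.2]
t 7.12 pos [ 591.6 -144.5   50.3] yaw 172.6 zax [ 9.e-04 -2.e-04 -1.e+00] F [-1.4  0.2  6. ] j6 -1.68 w 15.2
```

```bash
python3 -m jog '[{"dp":[0,0,0.2],"rotation":[0,0,0],"gripper":1},{"dp":[0,0,0.4],"rotation":[0,0,0],"gripper":1},{"dp":[0,0,0.4],"rotation":[0,0,0],"gripper":1},{"dp":[0,0,0.4],"rotation":[0,0,0],"gripper":1}]'; python3 d.py 591.5 -144 46 172.4; python3 d.py 591.5 -144 46 172.4
```

```text
t: 7.62
position: [591.6, -144.5, 46.9]
orientation: [[-0.992, 0.13, 0.001], [0.13, 0.992, -0.0], [-0.001, -0.0, -1.0]]
wrist_force: [-3.7, 1.3, 9.1]
grip_width: 15.3
dp cm [0.02 0.05 0.09] rot [-0.   0.1  0.2]
t 7.62 pos [ 591.6 -144.5   46.9] yaw 172.6 zax [ 1.2e-03 -3.0e-04 -1.0e+00] F [-3.7  1.3  9.1] j6 -1.68 w 15.3
dp cm [0.02 0.05 0.09] rot [-0.   0.1  0.2]
t 7.62 pos [ 591.6 -144.5   46.9] yaw 172.6 zax [ 1.2e-03 -3.0e-04 -1.0e+00] F [-3.7  1.3  9.1] j6 -1.68 w 15.3
```

```bash
python3 -m jog '[{"dp":[0.06,0,0.1],"rotation":[0,0,0],"gripper":1},{"dp":[0.06,0,0.2],"rotation":[0,0,0],"gripper":1},{"dp":[0.06,0,0.2],"rotation":[0,0,0],"gripper":1},{"dp":[0.06,0,0.2],"rotation":[0,0,0],"gripper":1}]'; python3 d.py 591.5 -144 46 172.4
```

```text
t: 8.12
position: [591.6, -144.5, 45.4]
orientation: [[-0.992, 0.129, 0.002], [0.129, 0.992, -0.0], [-0.002, -0.0, -1.0]]
wrist_force: [-2.4, 0.1, 10.9]
grip_width: 14.9
dp cm [ 0.01  0.05 -0.06] rot [-0.   0.1  0.2]
t 8.12 pos [ 591.6 -144.5   45.4] yaw 172.6 zax [ 2.4e-03 -4.0e-04 -1.0e+00] F [-2.4  0.1 10.9] j6 -1.68 w 14.9
```

```bash
python3 -m jog '[{"dp":[0.07,0,0.08],"rotation":[0,0,0],"gripper":1},{"dp":[0.07,0,0.08],"rotation":[0,0,0],"gripper":1},{"dp":[0.07,0,0.08],"rotation":[0,0,0],"gripper":1}]'; python3 d.py 591.5 -144 46 82.4
```

```text
t: 8.5
position: [591.5, -144.5, 44.9]
orientation: [[-0.992, 0.129, 0.004], [0.129, 0.992, -0.001], [-0.004, -0.0, -1.0]]
wrist_force: [-1.5, 0.4, 11.0]
grip_width: 15.3
dp cm [ 0.01  0.05 -0.11] rot [ 0.2  0.2 90.2]
t 8.5 pos [ 591.5 -144.5   44.9] yaw 172.6 zax [ 3.6e-03 -6.0e-04 -1.0e+00] F [-1.5  0.4 11. ] j6 -1.68 w 15.3
```

```bash
python3 -m jog '[{"dp":[0,0,0.03],"rotation":[0,0,8],"gripper":1},{"dp":[0,0,0.03],"rotation":[0,0,16],"gripper":1},{"dp":[0,0,0.03],"rotation":[0,0,24],"gripper":1},{"dp":[0,0,0.03],"rotation":[0,0,32],"gripper":1},{"dp":[0,0,0.03],"rotation":[0,0,32],"gripper":1}]' 80; python3 d.py 591.5 -144 46 82.4; python3 -c "
from plant import arm;print(arm.read_state()['ft_torque'])"
```

```text
t: 9.12
position: [592.2, -144.9, 44.8]
orientation: [[-0.772, 0.636, 0.005], [0.636, 0.772, -0.001], [-0.005, 0.002, -1.0]]
wrist_force: [-0.9, -0.4, 12.6]
grip_width: 15.1
dp cm [ 0.11  0.03 -0.12] rot [ 0.2  0.2 58.1]
t 9.12 pos [ 592.2 -144.9   44.8] yaw 140.5 zax [ 0.0048 -0.0015 -1.    ] F [-0.9 -0.4 12.6] j6 -1.12 w 15.1
[-0.00141448  0.30121716 -0.1010415 ]
```

Turning freely; on to 90°.

```bash
python3 -m jog '[{"dp":[0,0,0],"rotation":[0,0,9],"gripper":1},{"dp":[0,0,0],"rotation":[0,0,18],"gripper":1},{"dp":[0,0,0],"rotation":[0,0,27],"gripper":1},{"dp":[0,0,0],"rotation":[0,0,36],"gripper":1},{"dp":[0,0,0],"rotation":[0,0,45],"gripper":1},{"dp":[0,0,0],"rotation":[0,0,54],"gripper":1},{"dp":[0,0,0],"rotation":[0,0,58],"gripper":1},{"dp":[0,0,0],"rotation":[0,0,58],"gripper":1}]'; python3 d.py 591.5 -144 46 82.4; python3 -c "
from plant import arm;print(arm.read_state()['ft_torque'])"
```

```text
t: 10.12
position: [592.3, -145.7, 44.9]
orientation: [[0.13, 0.991, 0.005], [0.991, -0.13, -0.003], [-0.002, 0.005, -1.0]]
wrist_force: [-0.7, -2.5, 10.1]
grip_width: 15.2
dp cm [ 0.16 -0.1  -0.11] rot [0.3 0.1 0.1]
t 10.12 pos [ 592.3 -145.7   44.9] yaw 82.5 zax [ 0.005  -0.0031 -1.    ] F [-0.7 -2.5 10.1] j6 -0.11 w 15.2
[-0.38686813  0.35668117 -0.05529983]
```

```bash
python3 -m jog '[{"dp":[0,-0.08,-0.1],"rotation":[0,0,0],"gripper":1},{"dp":[0,-0.08,-0.3],"rotation":[0,0,0],"gripper":1},{"dp":[0,-0.08,-0.5],"rotation":[0,0,0],"gripper":1},{"dp":[0,-0.08,-0.65],"rotation":[0,0,0],"gripper":1},{"dp":[0,-0.08,-0.75],"rotation":[0,0,0],"gripper":1},{"dp":[0,-0.08,-0.75],"rotation":[0,0,0],"gripper":1}]'; python3 d.py 591.5 -144 53 82.4; python3 w.py w4
```

```text
t: 10.88
position: [592.1, -145.6, 51.8]
orientation: [[0.13, 0.992, 0.006], [0.992, -0.13, -0.003], [-0.002, 0.006, -1.0]]
wrist_force: [1.1, -2.5, 7.6]
grip_width: 15.2
dp cm [ 0.15 -0.08 -0.12] rot [0.4 0.1 0.1]
t 10.88 pos [ 592.1 -145.6   51.8] yaw 82.5 zax [ 0.0058 -0.0031 -1.    ] F [ 1.1 -2.5  7.6] j6 -0.11 w 15.2
```

View pics/w4.png

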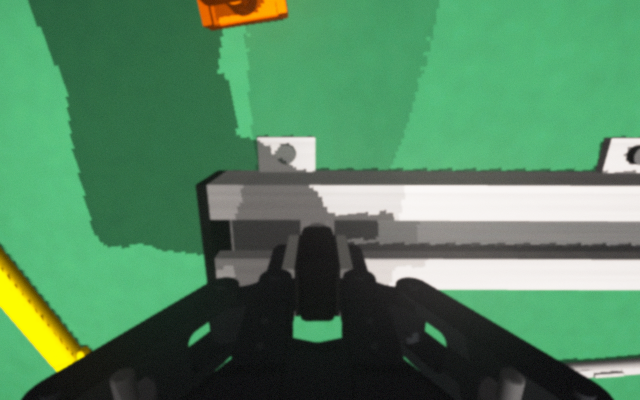

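The picture shows the grip at (318,270) crosswise over the slot, with the strut running horizontally at v≈185–290. The spring still bears on me with 7.6 N, so I ease up a little more to seat it.

```bash
python3 -m jog '[{"dp":[0,0,-0.1],"rotation":[0,0,0],"gripper":1},{"dp":[0,0,-0.2],"rotation":[0,0,0],"gripper":1},{"dp":[0,0,-0.2],"rotation":[0,0,0],"gripper":1}]'; python3 d.py 591.5 -144 53 82.4
```

```text
t: 11.3
position: [591.4, -145.0, 52.8]
orientation: [[0.13, 0.992, 0.004], [0.992, -0.13, -0.002], [-0.001, 0.004, -1.0]]
wrist_force: [3.7, -2.5, 4.9]
grip_width: 15.1
dp cm [ 0.1  -0.   -0.02] rot [0.2 0.1 0.1]
t 11.3 pos [ 591.4 -145.    52.8] yaw 82.5 zax [ 0.0041 -0.0016 -1.    ] F [ 3.7 -2.5  4.9] j6 -0.11 w 15.1
```

```bash
python3 -m jog '[{"dp":[0,0.06,-0.1],"rotation":[0,0,0],"gripper":1},{"dp":[0,0.06,-0.2],"rotation":[0,0,0],"gripper":1},{"dp":[0,0.06,-0.2],"rotation":[0,0,0],"gripper":1}]'; python3 d.py 591.5 -144 53 82.4
```

```text
t: 11.68
position: [591.2, -144.8, 53.0]
orientation: [[0.13, 0.992, 0.002], [0.992, -0.13, -0.001], [-0.001, 0.002, -1.0]]
wrist_force: [6.5, -3.5, -4.5]
grip_width: 15.1
dp cm [ 0.08  0.02 -0.  ] rot [0.1 0.  0.2]
t 11.68 pos [ 591.2 -144.8   53. ] yaw 82.6 zax [ 0.0018 -0.001  -1.    ] F [ 6.5 -3.5 -4.5] j6 -0.11 w 15.1
```

The nut is caught: z is stuck at 53 (underside 20 mm up) and pulls back at −4.5 N when raised. Relaxing the pull, then starting the slide with 95 mm of it, short of any possible stop position.

```bash
cat > chk.py <<'E'
import sys
from h import *
s=arm.read_state();a=np.array([.1325,.9912]);p=s['position'];f=s['wrist_force']
F=float(f[:2]@a);print('t %.2f s %.1f lat %.1f z %.1f | Falong %.1f Flat %.1f Fz %.1f w %.1f'%(s['t'],(p[:2]-[602,-55])@a,(p[:2]-[602,-55])@[a[1],-a[0]],p[2],F,f[:2]@[a[1],-a[0]],f[2],s['grip_width']))
sys.exit(F<-float(sys.argv[1]))
E
python3 -m jog '[{"dp":[0,0.1,0.06],"rotation":[0,0,0],"gripper":1},{"dp":[0,0.1,0.1],"rotation":[0,0,0],"gripper":1},{"dp":[0.2,0.1,0.1],"rotation":[0,0,0],"gripper":1},{"dp":[0.5,0.1,0.1],"rotation":[0,0,0],"gripper":1},{"dp":[1,0.1,0.1],"rotation":[0,0,0],"gripper":1}]'>/dev/null; python3 chk.py 15
```

```text
t 12.30 s -79.8 lat -0.3 z 52.9 | Falong -3.7 Flat 0.7 Fz 5.1 w 15.5
```

```bash
python3 -m jog '[{"dp":[0.7,0,-0.05],"rotation":[0,0,0],"gripper":1},{"dp":[1.4,0,-0.08],"rotation":[0,0,0],"gripper":1},{"dp":[2.1,0,-0.08],"rotation":[0,0,0],"gripper":1},{"dp":[2.8,0,-0.08],"rotation":[0,0,0],"gripper":1},{"dp":[3.5,0,-0.08],"rotation":[0,0,0],"gripper":1},{"dp":[4.2,0,-0.08],"rotation":[0,0,0],"gripper":1}]'>/dev/null; python3 chk.py 18 && python3 -m jog '[{"dp":[0.7,0,0],"rotation":[0,0,0],"gripper":1},{"dp":[1.4,0,0],"rotation":[0,0,0],"gripper":1},{"dp":[2.1,0,0],"rotation":[0,0,0],"gripper":1},{"dp":[2.8,0,0],"rotation":[0,0,0],"gripper":1},{"dp":[3.5,0,0],"rotation":[0,0,0],"gripper":1},{"dp":[4.2,0,0],"rotation":[0,0,0],"gripper":1}]'>/dev/null; python3 chk.py 18
```

```text
t 13.05 s -37.9 lat -0.7 z 52.9 | Falong -5.0 Flat 0.1 Fz 0.9 w 15.1
t 13.80 s 4.0 lat -1.0 z 52.9 | Falong -3.7 Flat -0.5 Fz 1.3 w 14.7
```

```bash
python3 -m jog '[{"dp":[0.2,0,0],"rotation":[0,0,0],"gripper":1},{"dp":[0.4,0,0],"rotation":[0,0,0],"gripper":1},{"dp":[0.6,0,0],"rotation":[0,0,0],"gripper":1},{"dp":[0.8,0,0],"rotation":[0,0,0],"gripper":1},{"dp":[1.0,0,0],"rotation":[0,0,0],"gripper":1}]'>/dev/null; python3 chk.py 9 && python3 -m jog '[{"dp":[0.1,0,0],"rotation":[0,0,0],"gripper":1},{"dp":[0.2,0,0],"rotation":[0,0,0],"gripper":1},{"dp":[0.3,0,0],"rotation":[0,0,0],"gripper":1}]'>/dev/null; python3 chk.py 9 && python3 -m jog '[{"dp":[0.1,0,0],"rotation":[0,0,0],"gripper":1},{"dp":[0.2,0,0],"rotation":[0,0,0],"gripper":1},{"dp":[0.3,0,0],"rotation":[0,0,0],"gripper":1}]'>/dev/null; python3 chk.py 9 && python3 -m jog '[{"dp":[0.1,0,0],"rotation":[0,0,0],"gripper":1},{"dp":[0.2,0,0],"rotation":[0,0,0],"gripper":1},{"dp":[0.3,0,0],"rotation":[0,0,0],"gripper":1}]'>/dev/null; python3 chk.py 9 && python3 -m jog '[{"dp":[0.1,0,0],"rotation":[0,0,0],"gripper":1},{"dp":[0.2,0,0],"rotation":[0,0,0],"gripper":1},{"dp":[0.3,0,0],"rotation":[0,0,0],"gripper":1}]'>/dev/null; python3 chk.py 9
```

```text
t 14.43 s 13.4 lat -0.8 z 52.9 | Falong -6.6 Flat -0.1 Fz -0.2 w 15.4
t 14.80 s 16.4 lat -0.8 z 52.9 | Falong -5.8 Flat -0.6 Fz 0.3 w 15.4
t 15.18 s 19.3 lat -0.9 z 52.9 | Falong -6.0 Flat -0.4 Fz 0.6 w 14.9
t 15.55 s 22.3 lat -0.9 z 52.9 | Falong -6.2 Flat -1.2 Fz 0.8 w 15.0
t 15.93 s 25.3 lat -0.9 z 52.9 | Falong -6.2 Flat 0.0 Fz 1.4 w 15.4
```

```bash
python3 -m jog '[{"dp":[0.1,0,0],"rotation":[0,0,0],"gripper":1},{"dp":[0.2,0,0],"rotation":[0,0,0],"gripper":1},{"dp":[0.3,0,0],"rotation":[0,0,0],"gripper":1}]'>/dev/null; python3 chk.py 9 && python3 -m jog '[{"dp":[0.1,0,0],"rotation":[0,0,0],"gripper":1},{"dp":[0.2,0,0],"rotation":[0,0,0],"gripper":1},{"dp":[0.3,0,0],"rotation":[0,0,0],"gripper":1}]'>/dev/null; python3 chk.py 9 && python3 -m jog '[{"dp":[0.1,0,0],"rotation":[0,0,0],"gripper":1},{"dp":[0.2,0,0],"rotation":[0,0,0],"gripper":1},{"dp":[0.3,0,0],"rotation":[0,0,0],"gripper":1}]'>/dev/null; python3 chk.py 9 && python3 -m jog '[{"dp":[0.1,0,0],"rotation":[0,0,0],"gripper":1},{"dp":[0.2,0,0],"rotation":[0,0,0],"gripper":1},{"dp":[0.3,0,0],"rotation":[0,0,0],"gripper":1}]'>/dev/null; python3 chk.py 9 && python3 -m jog '[{"dp":[0.1,0,0],"rotation":[0,0,0],"gripper":1},{"dp":[0.2,0,0],"rotation":[0,0,0],"gripper":1},{"dp":[0.3,0,0],"rotation":[0,0,0],"gripper":1}]'>/dev/null; python3 chk.py 9 && python3 -m jog '[{"dp":[0.1,0,0],"rotation":[0,0,0],"gripper":1},{"dp":[0.2,0,0],"rotation":[0,0,0],"gripper":1},{"dp":[0.3,0,0],"rotation":[0,0,0],"gripper":1}]'>/dev/null; python3 chk.py 9
```

```text
t 16.30 s 28.3 lat -0.9 z 52.9 | Falong -5.8 Flat -0.2 Fz 1.7 w 14.8
t 16.68 s 31.3 lat -0.9 z 52.9 | Falong -5.2 Flat -0.1 Fz 0.9 w 15.1
t 17.05 s 34.4 lat -1.0 z 52.9 | Falong -6.0 Flat 0.2 Fz 0.3 w 14.9
t 17.43 s 37.3 lat -1.0 z 52.9 | Falong -6.2 Flat -0.9 Fz 0.2 w 14.8
t 17.80 s 40.3 lat -1.0 z 52.9 | Falong -5.9 Flat -0.0 Fz -0.3 w 15.2
t 18.18 s 43.3 lat -1.0 z 52.9 | Falong -5.8 Flat -0.7 Fz 0.3 w 15.0
```

```bash
python3 -m jog '[{"dp":[0.1,0,0],"rotation":[0,0,0],"gripper":1},{"dp":[0.2,0,0],"rotation":[0,0,0],"gripper":1},{"dp":[0.3,0,0],"rotation":[0,0,0],"gripper":1}]'>/dev/null; python3 chk.py 9 && python3 -m jog '[{"dp":[0.1,0,0],"rotation":[0,0,0],"gripper":1},{"dp":[0.2,0,0],"rotation":[0,0,0],"gripper":1},{"dp":[0.3,0,0],"rotation":[0,0,0],"gripper":1}]'>/dev/null; python3 chk.py 9 && python3 -m jog '[{"dp":[0.1,0,0],"rotation":[0,0,0],"gripper":1},{"dp":[0.2,0,0],"rotation":[0,0,0],"gripper":1},{"dp":[0.3,0,0],"rotation":[0,0,0],"gripper":1}]'>/dev/null; python3 chk.py 9 && python3 -m jog '[{"dp":[0.1,0,0],"rotation":[0,0,0],"gripper":1},{"dp":[0.2,0,0],"rotation":[0,0,0],"gripper":1},{"dp":[0.3,0,0],"rotation":[0,0,0],"gripper":1}]'>/dev/null; python3 chk.py 9 && python3 -m jog '[{"dp":[0.1,0,0],"rotation":[0,0,0],"gripper":1},{"dp":[0.2,0,0],"rotation":[0,0,0],"gripper":1},{"dp":[0.3,0,0],"rotation":[0,0,0],"gripper":1}]'>/dev/null; python3 chk.py 9 && python3 -m jog '[{"dp":[0.1,0,0],"rotation":[0,0,0],"gripper":1},{"dp":[0.2,0,0],"rotation":[0,0,0],"gripper":1},{"dp":[0.3,0,0],"rotation":[0,0,0],"gripper":1}]'>/dev/null; python3 chk.py 9
```

```text
t 18.55 s 46.4 lat -1.0 z 53.0 | Falong -5.6 Flat -0.6 Fz 2.0 w 14.9
t 18.93 s 49.4 lat -1.0 z 52.9 | Falong -4.6 Flat 0.6 Fz 1.3 w 14.9
t 19.30 s 52.4 lat -1.1 z 52.9 | Falong -4.9 Flat -1.2 Fz 0.1 w 14.8
t 19.68 s 55.4 lat -1.1 z 52.9 | Falong -5.5 Flat 0.5 Fz -0.0 w 14.8
t 20.05 s 58.3 lat -1.1 z 52.9 | Falong -4.6 Flat 0.1 Fz 0.9 w 15.1
t 20.43 s 61.4 lat -1.1 z 52.9 | Falong -4.8 Flat -0.3 Fz 0.5 w 14.8
```

```bash
python3 -m jog '[{"dp":[0.1,0,0],"rotation":[0,0,0],"gripper":1},{"dp":[0.2,0,0],"rotation":[0,0,0],"gripper":1},{"dp":[0.3,0,0],"rotation":[0,0,0],"gripper":1}]'>/dev/null; python3 chk.py 9 && python3 -m jog '[{"dp":[0.1,0,0],"rotation":[0,0,0],"gripper":1},{"dp":[0.2,0,0],"rotation":[0,0,0],"gripper":1},{"dp":[0.3,0,0],"rotation":[0,0,0],"gripper":1}]'>/dev/null; python3 chk.py 9 && python3 -m jog '[{"dp":[0.1,0,0],"rotation":[0,0,0],"gripper":1},{"dp":[0.2,0,0],"rotation":[0,0,0],"gripper":1},{"dp":[0.3,0,0],"rotation":[0,0,0],"gripper":1}]'>/dev/null; python3 chk.py 9 && python3 -m jog '[{"dp":[0.1,0,0],"rotation":[0,0,0],"gripper":1},{"dp":[0.2,0,0],"rotation":[0,0,0],"gripper":1},{"dp":[0.3,0,0],"rotation":[0,0,0],"gripper":1}]'>/dev/null; python3 chk.py 9 && python3 -m jog '[{"dp":[0.1,0,0],"rotation":[0,0,0],"gripper":1},{"dp":[0.2,0,0],"rotation":[0,0,0],"gripper":1},{"dp":[0.3,0,0],"rotation":[0,0,0],"gripper":1}]'>/dev/null; python3 chk.py 9 && python3 -m jog '[{"dp":[0.1,0,0],"rotation":[0,0,0],"gripper":1},{"dp":[0.2,0,0],"rotation":[0,0,0],"gripper":1},{"dp":[0.3,0,0],"rotation":[0,0,0],"gripper":1}]'>/dev/null; python3 chk.py 9
```

```text
t 20.80 s 64.4 lat -1.2 z 52.9 | Falong -5.9 Flat 0.2 Fz 1.3 w 15.1
t 21.18 s 67.4 lat -1.2 z 52.9 | Falong -5.1 Flat 0.8 Fz 0.5 w 14.7
t 21.55 s 70.4 lat -1.2 z 52.9 | Falong -5.1 Flat -0.0 Fz 0.9 w 15.1
t 21.93 s 73.4 lat -1.2 z 52.9 | Falong -5.2 Flat 0.4 Fz 0.6 w 15.0
t 22.30 s 76.4 lat -1.2 z 52.9 | Falong -5.0 Flat -0.0 Fz 0.8 w 15.0
t 22.68 s 79.2 lat -1.2 z 52.9 | Falong -6.5 Flat 0.2 Fz 1.7 w 15.3
```

```bash
python3 -m jog '[{"dp":[0.1,0,0],"rotation":[0,0,0],"gripper":1},{"dp":[0.2,0,0],"rotation":[0,0,0],"gripper":1}]'>/dev/null; python3 chk.py 9 && python3 -m jog '[{"dp":[0.1,0,0],"rotation":[0,0,0],"gripper":1},{"dp":[0.2,0,0],"rotation":[0,0,0],"gripper":1}]'>/dev/null; python3 chk.py 9 && python3 -m jog '[{"dp":[0.1,0,0],"rotation":[0,0,0],"gripper":1},{"dp":[0.2,0,0],"rotation":[0,0,0],"gripper":1}]'>/dev/null; python3 chk.py 9 && python3 -m jog '[{"dp":[0.1,0,0],"rotation":[0,0,0],"gripper":1},{"dp":[0.2,0,0],"rotation":[0,0,0],"gripper":1}]'>/dev/null; python3 chk.py 9 && python3 -m jog '[{"dp":[0.1,0,0],"rotation":[0,0,0],"gripper":1},{"dp":[0.2,0,0],"rotation":[0,0,0],"gripper":1}]'>/dev/null; python3 chk.py 9
```

```text
t 22.93 s 81.0 lat -1.2 z 52.9 | Falong -6.5 Flat -0.6 Fz 2.2 w 14.9
t 23.18 s 83.0 lat -1.2 z 52.9 | Falong -5.5 Flat -0.1 Fz 0.4 w 15.1
t 23.43 s 84.5 lat -1.2 z 52.9 | Falong -7.7 Flat -0.5 Fz 1.1 w 15.1
t 23.68 s 84.9 lat -1.3 z 52.9 | Falong -12.0 Flat 0.3 Fz 1.8 w 15.0
t 23.68 s 84.9 lat -1.3 z 52.9 | Falong -12.0 Flat 0.3 Fz 1.8 w 15.0
```

Stalled at s≈84.9 with the force climbing: the hard stop. One more gentle push to confirm.

```bash
python3 -m jog '[{"dp":[0.1,0,0],"rotation":[0,0,0],"gripper":1},{"dp":[0.1,0,0],"rotation":[0,0,0],"gripper":1},{"dp":[0.1,0,0],"rotation":[0,0,0],"gripper":1}]'>/dev/null; python3 chk.py 9;python3 -m jog '[{"dp":[0.1,0,0],"rotation":[0,0,0],"gripper":1},{"dp":[0.1,0,0],"rotation":[0,0,0],"gripper":1}]'>/dev/null; python3 chk.py 9
```

```text
t 24.05 s 85.1 lat -1.3 z 52.9 | Falong -11.8 Flat 0.7 Fz 2.3 w 15.1
t 24.30 s 85.2 lat -1.3 z 52.9 | Falong -14.0 Flat 0.5 Fz 2.1 w 15.0
```

```bash
python3 -m jog '[{"dp":[0.1,0,0],"rotation":[0,0,0],"gripper":1},{"dp":[0.2,0,0],"rotation":[0,0,0],"gripper":1},{"dp":[0.2,0,0],"rotation":[0,0,0],"gripper":1},{"dp":[0.2,0,0],"rotation":[0,0,0],"gripper":1}]'>/dev/null; python3 chk.py 9; python3 d.py 602 -55 53 82.4
```

```text
t 24.80 s 85.5 lat -1.3 z 52.9 | Falong -18.9 Flat 0.5 Fz 3.1 w 15.0
dp cm [-8.55  0.13  0.1 ] rot [-0.2  0.8 -0. ]
t 24.8 pos [612.1  30.   52.9] yaw 82.4 zax [-0.0044 -0.0127 -0.9999] F [ -2.  -18.8   3.1] j6 0.19 w 15.0
```

Force rose to 19 N with only 0.3 mm of give, so the stop is fully in. I'm unloading to a slight forward push, with no pulling back, before opening.

```bash
python3 -m jog '[{"dp":[-0.1,0,0],"rotation":[0,0,0],"gripper":1},{"dp":[-0.25,0,0],"rotation":[0,0,0],"gripper":1},{"dp":[-0.35,0,0],"rotation":[0,0,0],"gripper":1},{"dp":[-0.35,0,0],"rotation":[0,0,0],"gripper":1}]'>/dev/null; python3 chk.py 9; python3 d.py 602 -55 53 82.4
```

```text
t 25.30 s 85.2 lat -1.3 z 52.9 | Falong -11.0 Flat 0.3 Fz 1.4 w 15.1
dp cm [-8.52  0.12  0.04] rot [-0.2  0.4  0. ]
t 25.3 pos [612.   29.6  52.9] yaw 82.4 zax [-0.0037 -0.0061 -1.    ] F [ -1.1 -11.    1.4] j6 0.18 w 15.1
```

```bash
python3 -m jog '[{"dp":[-0.1,0,0],"rotation":[0,0,0],"gripper":1},{"dp":[-0.25,0,0],"rotation":[0,0,0],"gripper":1},{"dp":[-0.25,0,0],"rotation":[0,0,0],"gripper":1}]' 20 >/dev/null; python3 chk.py 9; python3 -m jog '[{"dp":[0,0,0],"rotation":[0,0,0],"gripper":2},{"dp":[0,0,0],"rotation":[0,0,0],"gripper":3},{"dp":[0,0,0],"rotation":[0,0,0],"gripper":4},{"dp":[0,0,0],"rotation":[0,0,0],"gripper":4}]'; python3 chk.py 9; python3 w.py w5
```

```text
t 25.68 s 84.8 lat -1.3 z 52.9 | Falong -5.7 Flat 0.3 Fz 0.6 w 15.3
t: 26.18
position: [613.7, 30.7, 53.7]
orientation: [[0.129, 0.992, 0.0], [0.992, -0.129, 0.001], [0.001, 0.0, -1.0]]
wrist_force: [-0.3, -0.1, -0.2]
grip_width: 39.8
t 26.18 s 86.5 lat 0.3 z 53.7 | Falong -0.1 Flat -0.3 Fz -0.2 w 39.8
```

View pics/w5.png

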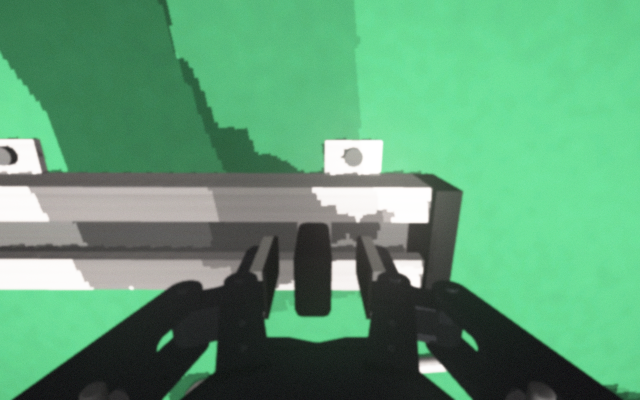

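The nut stands free between the open fingers (grip at (313,268)), crosswise, short of the tall cap at (445,235). The reading drifted back 0.4 mm while unloading, so I push once more with the rear finger only, low on the grip, so that leaving cannot drag the nut back.

```bash
python3 -m jog '[{"dp":[0,-0.1,0.4],"rotation":[0,0,0],"gripper":3},{"dp":[0,-0.1,0.7],"rotation":[0,0,0],"gripper":3},{"dp":[0.4,-0.1,0.7],"rotation":[0,0,0],"gripper":3},{"dp":[0.6,-0.1,0.7],"rotation":[0,0,0],"gripper":3}]'>/dev/null; python3 chk.py 8 && python3 -m jog '[{"dp":[0.1,0,0],"rotation":[0,0,0],"gripper":3},{"dp":[0.2,0,0],"rotation":[0,0,0],"gripper":3}]'>/dev/null; python3 chk.py 8 && python3 -m jog '[{"dp":[0.1,0,0],"rotation":[0,0,0],"gripper":3},{"dp":[0.2,0,0],"rotation":[0,0,0],"gripper":3}]'>/dev/null; python3 chk.py 8 && python3 -m jog '[{"dp":[0.1,0,0],"rotation":[0,0,0],"gripper":3},{"dp":[0.2,0,0],"rotation":[0,0,0],"gripper":3}]'>/dev/null; python3 chk.py 8 && python3 -m jog '[{"dp":[0.1,0,0],"rotation":[0,0,0],"gripper":3},{"dp":[0.2,0,0],"rotation":[0,0,0],"gripper":3}]'>/dev/null; python3 chk.py 8
```

```text
t 26.73 s 91.7 lat -0.9 z 46.6 | Falong -3.4 Flat 0.1 Fz -0.6 w 30.0
t 26.98 s 91.9 lat -0.8 z 46.6 | Falong -7.7 Flat 1.3 Fz 0.5 w 30.3
t 27.23 s 92.4 lat -0.9 z 46.6 | Falong -11.2 Flat 1.7 Fz 0.6 w 30.1
t 27.23 s 92.4 lat -0.9 z 46.6 | Falong -11.2 Flat 1.7 Fz 0.6 w 30.1
t 27.23 s 92.4 lat -0.9 z 46.6 | Falong -11.2 Flat 1.7 Fz 0.6 w 30.1
```

```bash
python3 -m jog '[{"dp":[0.1,0,0],"rotation":[0,0,0],"gripper":3},{"dp":[0.2,0,0],"rotation":[0,0,0],"gripper":3},{"dp":[0.2,0,0],"rotation":[0,0,0],"gripper":3}]'>/dev/null; python3 chk.py 8; python3 -m jog '[{"dp":[-0.3,0,0],"rotation":[0,0,0],"gripper":3},{"dp":[-0.9,0,0],"rotation":[0,0,0],"gripper":4},{"dp":[-0.9,0,0],"rotation":[0,0,0],"gripper":4.5},{"dp":[-0.9,0,0],"rotation":[0,0,0],"gripper":4.5}]'>/dev/null; python3 chk.py 8
```

```text
t 27.60 s 93.2 lat -0.9 z 46.5 | Falong -12.4 Flat 1.3 Fz 0.3 w 30.2
t 28.10 s 89.5 lat -0.6 z 46.9 | Falong 0.4 Flat -0.5 Fz 0.5 w 45.1
```

```bash
python3 -m jog '[{"dp":[-0.3,0,-1],"rotation":[0,0,0],"gripper":4.5},{"dp":[-0.3,0,-4],"rotation":[0,0,0],"gripper":4.5},{"dp":[-0.3,0,-9],"rotation":[0,0,0],"gripper":4.5},{"dp":[-0.3,0,-14],"rotation":[0,0,0],"gripper":4.5},{"dp":[-0.3,-5,-16],"rotation":[0,0,0],"gripper":4.5},{"dp":[-0.3,-10,-16],"rotation":[0,0,0],"gripper":4.5},{"dp":[-0.3,-15,-16],"rotation":[0,0,0],"gripper":4.5},{"dp":[-0.3,-20,-16],"rotation":[0,0,0],"gripper":4.5},{"dp":[-0.3,-25,-16],"rotation":[0,0,0],"gripper":4.5},{"dp":[-0.3,-25,-16],"rotation":[0,0,0],"gripper":4.5},{"dp":[-0.3,-25,-16],"rotation":[0,0,0],"gripper":4.5}]'>/dev/null; python3 chk.py 9; python3 - <<'E'
from h import *
p,d,K=cam('top');h=pts(K,d)[...,2]
m=np.zeros(h.shape,bool);m[150:225,255:405]=1;m&=(h>78)&(h<100)
v,u=np.where(m);W=np.array([ray(K,a,b,88)[:2] for a,b in zip(u,v)],np.float32);r=cv2.minAreaRect(W);a=np.array([.1325,.9912]);q=np.array(r[0])-[602,-55]
print(len(W),r,np.nanmedian(h[m]),'s',q@a,'lat',q@[a[1],-a[0]])
save('pics/end.png',cv2.resize(p[90:310,130:490],None,fx=2,fy=2))
E
```

```text
t 29.48 s 85.6 lat -249.6 z 207.7 | Falong -0.6 Flat 0.3 Fz -0.1 w 45.1
101 ((611.2230224609375, 28.974777221679688), (15.733084678649902, 30.29562759399414), 82.84683227539062) 86.70265887390292 s 84.45784965820312 lat -1.9847981185913097
```

View pics/end.png

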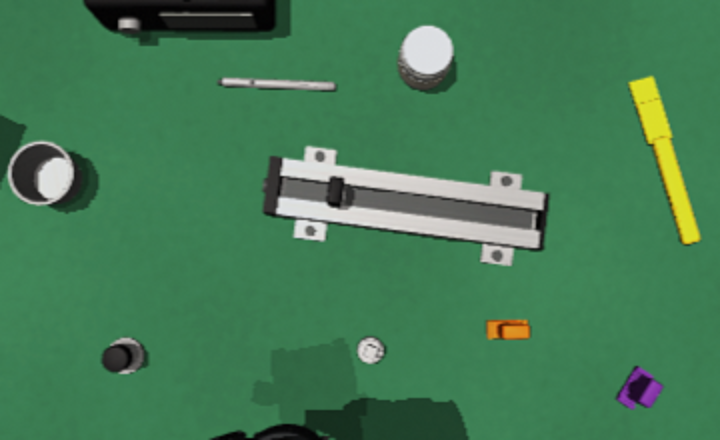

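The final picture shows the nut standing crosswise in the slot at crop (337,192), near the tall cap (272,186). The bystanders and look-alikes are in place and the arm is clear.

```bash
python3 -c "
from plant import arm;print(arm.finish_job())"
```

```text
the job is handed in; nothing more can be done
None
```

The nut is caught crosswise in the slot and pushed up against the fully compressed stop. I let go, backed the arm clear and handed the job in at about 29.5 s of the 64 s.

**What I did:**
- I picked the nut out from the orange and purple look-alikes and put it lengthways into the slot at the low-cap end.
- I pressed it down with about 11–13 N, turned it 90° and let it rise. It held against a light upward pull with its underside at about 20 mm.
- I slid it about 175 mm to the hard stop, pushing with up to about 19 N. I then released it, gave one last push with the rear finger (about 12 N), and backed off.

**Last checks:**
- **Position:** the top camera put the nut about 84.5 mm towards the tall cap, with its grip turned 82.8° against 82.4° for the slot. The arm read 85 mm at the stop.
- **Height:** the top of the grip measured 86.7 mm, against 88 mm expected for a caught nut.
- **Other things:** they looked undisturbed in the last picture, and the wrist force was near zero.

**Less certain:**
- **Stop travel:** I could not see the stop, so "fully in" rests on the force rising while the nut stalled. The stall point fits the last possible stop place (85.5 mm).
- **Drift on unloading:** the reading went back 0.4 mm, probably because the nut stopped leaning. That is why I gave the last push; the finger still crept about 1.5 mm during it, which I took as arm and finger give.
- **Sideways:** the top camera puts the grip about 2 mm off the strut line I assumed, against about 1 mm from the arm. I put this down to calibration.

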